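# Open the fume extractor's gate fully, then start it

## Task

Get the fume extractor running: with the fingertips, push its slide lever from shut, past the half-open click, on to the full-open stop. Only once the gate is fully open, press the large round start button down as far as it goes and let it go; do not press the small reset button. Push only as hard as needed: the extractor must not be shoved out of place or lifted, and the things on and around it stay where they are.

Things in the scene. Friction and masses are not known exactly. Their poses are not given: they have to be found in the camera images.
- extractor: Fume extractor: grey box 200 (x) by 320 (y) by 110 mm high, flat top panel; loose, 4 to 6 kg, on rubber feet that hold against a push of some 20 N. Origin: centre of underside, on the bench; x to its back (its louvred front faces the robot), y to its left, z up. On the panel, besides lever, buttons and jar: a white gate pocket 78 by 82 by 10 mm high, centred at x -10, y 61 mm
- lever_top (a point): Centre of the top of the lever's white paddle. Paddle: 24 (extractor x) by 14 (extractor y, its sliding direction) by 28 mm high, spanning 14 to 42 mm above the panel on a thin stem. Shut, it is centred at x 60, y -25 mm in the extractor's frame. The panel is clear for 75 mm behind it (towards -y), 28 mm to its +x side (box edge), and 19 mm to its -x side (pocket)
- gate_lever (a joint): Travel of the slide lever (m) along extractor +y: 0 shut (start), about 0.026 half-open click stop, 0.060 full-open hard stop. About 4 N moves it out of shut; it takes more, about 7 N, to leave the half-open click. Past 0.045 it snaps on to the hard stop and stays there; let go between stops, it falls into the nearer valley unless left on a crest (near 0.013 or 0.043)
- start_button_top (a point): Centre of the top face of the start button: large, round, 32 mm in diameter, grey, in a black housing; pressed straight down. Centred at x -62, y -125 mm in the extractor's frame (front right corner of the panel)
- start_button (a joint): Press depth of the start button (m): 0 up, 0.006 fully down, which takes 5 N; it springs back when let go
- reset_button_top (a point): Centre of the top face of the reset button: small, round, 16 mm in diameter, grey, 68 mm behind the start button (x 6, y -125 mm in the extractor's frame). Not to be pressed
- reset_button (a joint): Press depth of the reset button (m): 0 up, 0.005 fully down
- flux_jar: Small white jar, 42 mm in diameter and 34 mm high, loose, standing on the left end of the extractor's panel. Origin: centre of its underside. Bystander
- spool: Solder spool, aluminium, 56 mm in diameter, 50 mm high, loose, standing on the bench to the right of the extractor. Origin: centre of its underside. Bystander
- cleaner: Blue plastic bottle with a white cap, 48 mm in diameter, 120 mm high, loose, standing on the bench to the left of the extractor. Origin: centre of its underside. Bystander

How it is judged (in metres and radians):
On the way, in this order (a step that is already met when the one before it is completed fails the run):
1. the gate lever is at its full-open stop (value of joint gate_lever above 0.057 m), for 0.2 s.
2. the start button is pressed down (value of joint start_button above 0.0045 m), for 0.04 s.
At the end, for the whole second after the job is handed in: The lever stands at its full-open stop (travel over 57 of 60 mm), the start button has been pressed (over 4.5 of 6 mm) after that and is up again, the extractor stands level within 25 mm of where it was and at rest, and the jar, spool and bottle stand upright within 30 mm of where they were (value of joint gate_lever above 0.057 m and value of joint each of start_button, reset_button below 0.0015 m and distance of extractor from where it was at the start of the episode below 0.025 m and linear speed of extractor below 0.01 m/s and angle between extractor's own z axis and vertical below 0.03 rad and distance of each of flux_jar, spool, cleaner from where it was at the start of the episode below 0.03 m and angle between each of flux_jar, spool, cleaner's own z axis and vertical below 0.1 rad); the robot touches nothing.
It fails at once if the start button is pressed while the gate is not fully open (value of joint start_button above 0.003 m and value of joint gate_lever below 0.055 m).
It fails at once if the reset button is pressed (value of joint reset_button above 0.0025 m).
It fails at once if the extractor is shoved out of place, lifted or carried (distance of extractor from where it was at the start of the episode above 0.025 m or height (world z) of extractor above 0.008 m or angle between extractor's own z axis and vertical above 0.08 rad).
It fails at once if the jar, spool or bottle is moved, lifted or knocked over (distance of any of flux_jar, spool, cleaner from where it was at the start of the episode above 0.03 m or angle between any of flux_jar, spool, cleaner's own z axis and vertical above 0.4 rad).
It also fails if it takes over 42 s, if anything falls off the work surface, if the arm or the gripper's body presses on something with over 40 N, if the wrist force passes 120 N, or if a joint passes its speed limit or range.

## Robot

A 6-joint arm with a two-finger parallel gripper is mounted at the origin on the work surface. World frame = base frame: x ahead of the robot, y to its left, z up, the work surface at z = 0. Lengths are in mm, angles in rad, forces in N, time in s.
With the tool pointing down it reaches from about 275 to 750 mm from the base axis. Payload 10.2 kg.
Tool frame: the origin (TCP) lies on the front face of the gripper's body, between the roots of the fingers; the fingertips stand 73 mm ahead of it and the grasp point (between the pads) lies 54 mm ahead of it; z points along the fingers, y is the line along which they close (so a half turn about z gives the same grasp; the last joint's range is limited). The gripper opens to 85 mm and grips with 20 to 120 N. Pads are 22 mm wide; open, the fingers measure 114 mm over their backs; the gripper's body (76 mm by 85 mm) begins 54 mm behind the grasp point. The pads swing forward as they close: fully open they stand 13 mm farther back than shut.
Start: joints at [0.892, 0.313, 1.498, -0, 1.331, -0.223], TCP at [231.108, 471.403, 303.894] pointing down, gripper open.
Joint ranges: [-2.94, 2.94], [-0.97, 2.17], [0.19, 2.56], [-1.23, 4.37], [0.02, 3.11], [-2.88, 2.88]. Speed limits (rad/s): [2.39, 2.39, 3.01, 3.14, 3.14, 3.14].

## Interface

Orientations are given as a unit quaternion [w, x, y, z].
In Python, from rig import * gives the robot as it stands.
- The arm moves only by the tool step_arm, never from a script. Its argument "plan" is a list of rows, each an object with "offset": the shift along the tool's x, y, z in cm, a list of three; "rot": the turn, a rotation vector about the tool's x, y, z in degrees, a list of three; "gripper": the finger opening in cm, from 0 to 8.54. In form: [{"offset": [x, y, z], "rot": [wx, wy, wz], "gripper": gripper}, ...]. A call has 1 to 12 rows; each row is the pose to reach, as a shift and turn from the pose commanded when the call began, along the tool's axes at that moment; what a row does not reach only later rows make up. A row lasts 1/10 s, in which the tool goes at most 50 mm and 8.59 degrees, less where a joint would pass 70% of its speed; a pose out of reach is approached as far as the arm can. A call with a gripper value outside its range is refused whole. The fingers move at their own pace and stop on an object; "squeeze" is the grip in N (left out, the last holds). Time passes only in rows, so rows that repeat a pose let the fingers close. It gives the time, the measured TCP pose, the force, the opening and the grip force at its end, in the units of the state.
- sense(): the state, without advancing time (a new reading comes with each control period).
- capture(name): name is "side" or "top"; returns a dict with "color" (400x640x3 uint8, red, green, blue), "depth" (400x640 float32, mm along the optical axis (not along the pixel's ray), 0 where there is no reading), "vertical_fov" (degrees; the focal length in pixels is half the picture's height over the tangent of half this angle, whatever the lens; pixels are square), "cx", "cy" (the principal point, pixels), "rvec" (rotation vector, rad) and "tvec" (3), from world to camera coordinates, as OpenCV has them. Camera axes: x right, y down, z forward; pixel columns grow to the right and rows downward; lengths in mm; the calibration is good to about 2 mm. A picture is of the moment at which its call begins.
- finish_job(): hands the job in; it is judged then, once.
The state is a dict: "time_s": time; "joints": joint angles; "dq": joint speeds; "tau": joint torques, N m; "eef_pos": TCP position; "ee_rot": TCP orientation; "force": force on the tool from outside, world axes, zero at the start; "wrist_torque": the same for the moment, N m; "grip_width": opening from 0.0 (shut) to 1.0 (fully open); "grip_force": force on a finger pad.
Only numpy, scipy, OpenCV 4.12 (cv2) and the standard library are available. Lean on these libraries where they do the work, as an engineer would, in place of code of your own. Each camera call takes 0.05 s, during which the arm holds its last target. There are 200 camera calls.

## Working session

There is one attempt and no reset: what is moved stays moved. The work goes in short steps, Python scripts to look and compute and a tool call to move; the robot and the scene stay as the last step left them, time stands still between calls to the robot, and variables do not carry over. Pictures are saved under pics/ and viewed, at most 10 in all, crops included, and the job is handed in when it is done.

Besides the shell and the picture viewer there is one more tool, called after ">>>" as a command line: name --argument value ..., lists and objects as JSON in quotes. step_arm: Moves the arm, as the interface text tells. Its arguments: {"type":"object","properties":{"plan":{"type":"array"},"squeeze":{"type":"number"}},"required":["plan"]}

```bash
mkdir -p pics; cat > h.py <<'E'
from rig import *
import numpy as np, cv2
def cap(n):
    c=capture(n); c['R']=cv2.Rodrigues(np.array(c['rvec'],float))[0]; c['t']=np.array(c['tvec'],float).ravel()
    c['f']=200/np.tan(np.radians(c['vertical_fov'])/2); return c
def cloud(c):
    d=c['depth'].astype(float); v,u=np.mgrid[0:400,0:640]
    P=np.stack([(u-c['cx'])/c['f']*d,(v-c['cy'])/c['f']*d,d],-1)
    W=(P-c['t'])@c['R']; W[d==0]=np.nan; return W
E
python3 - <<'E'
from h import *
for n in('top','side'):
    c=cap(n); cv2.imwrite(f'pics/{n}0.png',c['color'][...,::-1]); np.save(n+'.npy',cloud(c))
    print(n,c['f'],-c['R'].T@c['t'])
    W=cloud(c); 
s=sense(); print(s)
W=np.load('top.npy'); 
m=np.abs(W[...,2]-110)<5; print(m.sum(), np.nanmin(W[m],0),np.nanmax(W[m],0))
p=W[m][:,:2].astype(np.float32); print(cv2.minAreaRect(p))
E
```

```text
top 509.42433138930915 [ 362.04821417   56.00843739 1477.59381307]
side 398.1494725897878 [ 517.75067741 -514.09054603  765.2170782 ]
{'time_s': 0.1, 'joints': array([ 8.91599448e-01,  3.13401149e-01,  1.49833805e+00,  7.83142308e-06,
        1.33099074e+00, -2.23356887e-01]), 'dq': array([ 0.00127613, -0.00095849, -0.0039589 , -0.0002496 , -0.00081618,
        0.00187805]), 'tau': array([ 1.76001478e-03, -4.12903547e+01, -2.60143930e+01, -2.73410287e-04,
        3.03571273e-03, -6.49822042e-06]), 'eef_pos': array([231.01433152, 471.28837637, 303.3973002 ]), 'ee_rot': array([-2.51416763e-04,  2.25952674e-01,  9.74138114e-01, -5.10059439e-04]), 'force': array([ 0.12227224, -0.56625277, -0.91257532]), 'wrist_torque': array([ 0.01972462,  0.0638171 , -0.00755596]), 'grip_force': 0.0, 'grip_width': 0.999106615412362}
6226 [  49.43456961 -217.57118652  105.00239866] [681.4484574  885.69579829 114.99443151]
((438.10272216796875, 327.54998779296875), (1004.0345458984375, 630.4432983398438), 76.66261291503906)
```

View pics/top0.png

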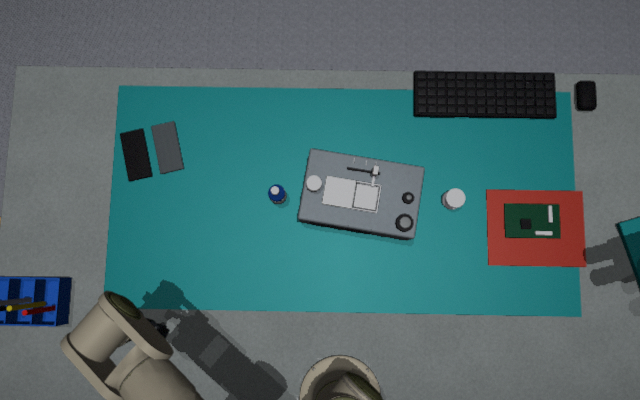

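View pics/side0.png

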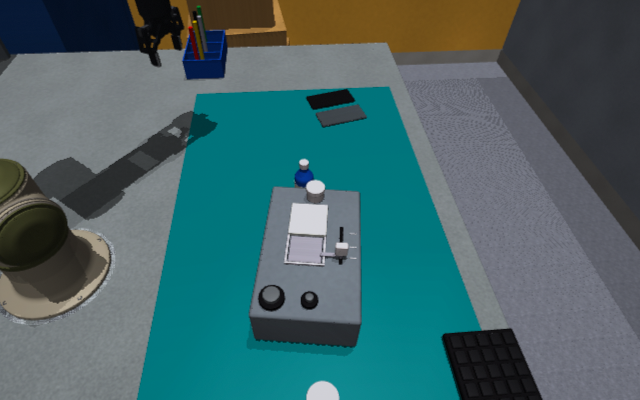

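The top view shows the extractor at about (360,193), lever paddle (375,171), start button (404,222), reset (408,198), jar (314,184), bottle (277,194) and spool (454,199). The side view agrees. Next I fit the box pose.

```bash
python3 - <<'E'
from h import *
W=np.load('top.npy'); S=np.load('side.npy')
m=np.abs(W[...,2]-110)<6; r=np.zeros_like(m); r[140:245,290:430]=1; m&=r
(c0,sz,a)=cv2.minAreaRect(W[m][:,:2].astype(np.float32)); print(m.sum(),c0,sz,a)
m2=np.abs(S[...,2]-110)<6; r=np.zeros_like(m2); r[180:345,250:365]=1; m2&=r
print('side',m2.sum(),cv2.minAreaRect(S[m2][:,:2].astype(np.float32)))
b=np.degrees(0)
for nm,(u,v) in dict(lev=(375,171),start=(404,222),reset=(408,198),jar=(314,183),bottle=(275,190),spool=(455,198)).items(): print(nm,np.nanmedian(W[v-1:v+2,u-1:u+2].reshape(-1,3),0).round(1))
for nm,(u,v) in dict(lev=(341,248),start=(271,294),reset=(310,297)).items(): print('s',nm,np.nanmedian(S[v-1:v+2,u-1:u+2].reshape(-1,3),0).round(1))
for A,(v0,v1,u0,u1) in ((W,(160,182,365,390)),(S,(235,265,330,355))):
    Q=A[v0:v1,u0:u1].reshape(-1,3); k=Q[:,2]>143; print('levertop',k.sum(),Q[k].mean(0),Q[k].min(0),Q[k].max(0))
E
```

```text
6652 (560.6009521484375, -46.95146179199219) (319.3548278808594, 199.87831115722656) 81.22055053710938
side 10893 ((559.75146484375, -49.72090148925781), (321.4685363769531, 199.5858917236328), 81.21585083007812)
lev [611.4 -79.2 151.5]
start [ 479.4 -158.2  130. ]
reset [ 543.7 -169.8  129.2]
jar [578.2  81.5 143.7]
bottle [561.4 186.8 118.7]
spool [ 556.7 -316.    47.8]
s lev [612.8 -88.3 149.9]
s start [ 479.4 -164.1  131.1]
s reset [ 547.6 -175.6  130.6]
levertop 49 [615.64644878 -80.42036351 150.45832154] [604.3826068  -87.48270668 145.0106852 ] [628.13919396 -74.18757535 156.73918128]
levertop 98 [615.03522758 -85.56675269 149.964253  ] [603.2279078  -92.22918201 143.54455148] [627.05822264 -76.51800176 153.86745958]
```

Both views agree: box centre is about (560, -48), yaw -8.8°, and the predicted lever (616,-82) and start button (480,-162) match the measured points. I'll move above the spot behind the lever with the fingers shut and tool y along the extractor's y.

>>> step_arm --plan '[{"offset": [-4,-2.5,0],"rot": [0,0,-2],"gripper": 0},{"offset": [-8,-5,0],"rot": [0,0,-4],"gripper": 0},{"offset": [-12,-7.4,0],"rot": [0,0,-6],"gripper": 0},{"offset": [-16,-9.8,0],"rot": [0,0,-8],"gripper": 0},{"offset": [-20,-12.3,0],"rot": [0,0,-10],"gripper": 0},{"offset": [-24,-14.8,0],"rot": [0,0,-12],"gripper": 0},{"offset": [-28,-17.2,0],"rot": [0,0,-14],"gripper": 0},{"offset": [-32,-19.7,0],"rot": [0,0,-16],"gripper": 0},{"offset": [-36,-22.2,0],"rot": [0,0,-17.3],"gripper": 0},{"offset": [-40,-24.6,0],"rot": [0,0,-17.3],"gripper": 0},{"offset": [-44,-27.1,0],"rot": [0,0,-17.3],"gripper": 0},{"offset": [-48,-29.5,0],"rot": [0,0,-17.3],"gripper": 0}]' --squeeze 20

```text
time_s: 1.3
eef_pos: [532.9, -6.7, 303.7]
ee_rot: [-0.0, 0.077, 0.997, 0.0]
force: [0.5, 1.1, 0.1]
grip_width: -0.001
grip_force: 0.0
```

```bash
cat > w.py <<'E'
from h import *
from scipy.spatial.transform import Rotation as R
import sys
s=sense(); q=s['ee_rot']; M=R.from_quat([q[1],q[2],q[3],q[0]]).as_matrix()
ye=np.array([np.cos(np.radians(81.2)),np.sin(np.radians(81.2)),0]); xe=np.array([ye[1],-ye[0],0]); C=np.array([560.2,-48.3,0])
a=[float(v) for v in sys.argv[1:4]]
T=C+a[0]*xe+a[1]*ye+[0,0,a[2]+73]
p=s['eef_pos']; d=p-C
print('t',s['time_s'],'tip in ext',(d@xe).round(1),(d@ye).round(1),(p[2]-73).round(1),'grip',s['grip_width'],'F',s['force'].round(2))
print('yaw tool y',np.degrees(np.arctan2(M[1,1],M[0,1])),'tilt',M[2].round(4)); print('offset cm',(M.T@(T-p)/10).round(2))
E
python3 w.py 60 -75 231
```

```text
t 1.3 tip in ext -33.4 36.9 230.7 grip -0.0008043172567625619 F [0.46 1.06 0.09]
yaw tool y 81.16283600692425 tilt [ 5.e-04  1.e-04 -1.e+00]
offset cm [ -9.34 -11.19  -0.04]
```

>>> step_arm --plan '[{"offset": [-3.1,-3.7,0],"rot": [0,0,0],"gripper": 0},{"offset": [-6.2,-7.4,0],"rot": [0,0,0],"gripper": 0},{"offset": [-8.5,-10.2,0],"rot": [0,0,0],"gripper": 0},{"offset": [-9.3,-11.2,0],"rot": [0,0,0],"gripper": 0},{"offset": [-9.3,-11.2,3],"rot": [0,0,0],"gripper": 0},{"offset": [-9.3,-11.2,6],"rot": [0,0,0],"gripper": 0},{"offset": [-9.3,-11.2,7],"rot": [0,0,0],"gripper": 0},{"offset": [-9.3,-11.2,7],"rot": [0,0,0],"gripper": 0}]'

```text
time_s: 2.1
eef_pos: [606.7, -129.5, 232.7]
ee_rot: [-0.001, 0.077, 0.997, 0.0]
force: [-1.0, 0.2, 0.5]
grip_width: 0.002
grip_force: 0.0
```

```bash
python3 w.py 60 -75 132; python3 - <<'E'
from h import *
c=cap('side'); cv2.imwrite('pics/side1.png',cv2.resize(c['color'][190:330,240:380,::-1],None,fx=4,fy=4))
E
```

```text
t 2.1 tip in ext 58.3 -73.2 159.7 grip 0.0022760142797489565 F [-0.98  0.23  0.45]
yaw tool y 81.18839734036064 tilt [ 2.8e-03  7.0e-04 -1.0e+00]
offset cm [-0.17 -0.19  2.77]
```

View pics/side1.png

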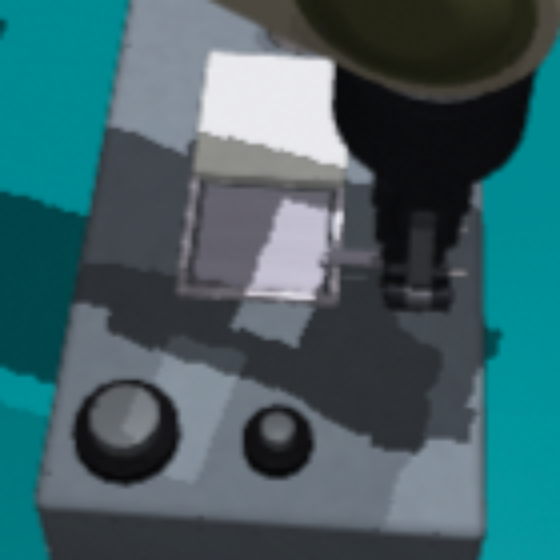

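The fingertips (crop ≈ (418,300)) stand over the clear panel on the right of the lever, aligned with the box. I'll lower them and then advance in small steps while watching the force.

>>> step_arm --plan '[{"offset": [-0.1,0,1.4],"rot": [0,0,0],"gripper": 0},{"offset": [-0.1,0,2.7],"rot": [0,0,0],"gripper": 0},{"offset": [-0.1,0,2.7],"rot": [0,0,0],"gripper": 0},{"offset": [-0.1,0.5,2.7],"rot": [0,0,0],"gripper": 0},{"offset": [-0.1,1.0,2.7],"rot": [0,0,0],"gripper": 0},{"offset": [-0.1,1.4,2.7],"rot": [0,0,0],"gripper": 0},{"offset": [-0.1,1.8,2.7],"rot": [0,0,0],"gripper": 0},{"offset": [-0.1,2.2,2.7],"rot": [0,0,0],"gripper": 0},{"offset": [-0.1,2.2,2.7],"rot": [0,0,0],"gripper": 0}]'

```text
time_s: 3.05
eef_pos: [611.5, -107.5, 207.0]
ee_rot: [0.0, 0.077, 0.997, -0.0]
force: [0.1, -0.4, 0.3]
grip_width: -0.001
grip_force: 0.0
```

```bash
python3 w.py 60 -15 132
```

```text
t 3.05 tip in ext 59.7 -50.7 134.0 grip -0.0005343238064795278 F [ 0.14 -0.37  0.31]
yaw tool y 81.22228393754811 tilt [-2.e-04 -0.e+00 -1.e+00]
offset cm [-0.03  3.57  0.2 ]
```

>>> step_arm --plan '[{"offset": [0,0.3,0.2],"rot": [0,0,0],"gripper": 0},{"offset": [0,0.6,0.2],"rot": [0,0,0],"gripper": 0},{"offset": [0,0.9,0.2],"rot": [0,0,0],"gripper": 0},{"offset": [0,0.9,0.2],"rot": [0,0,0],"gripper": 0}]'

```text
time_s: 3.45
eef_pos: [612.6, -99.3, 204.6]
ee_rot: [-0.0, 0.077, 0.997, -0.0]
force: [-1.4, -3.2, -2.5]
grip_width: 0.001
grip_force: 1.5
```

>>> step_arm --plan '[{"offset": [0,0.2,0],"rot": [0,0,0],"gripper": 0},{"offset": [0,0.4,0],"rot": [0,0,0],"gripper": 0},{"offset": [0,0.6,0],"rot": [0,0,0],"gripper": 0},{"offset": [0,0.6,0],"rot": [0,0,0],"gripper": 0}]'

```text
time_s: 3.85
eef_pos: [613.8, -92.8, 205.0]
ee_rot: [0.0, 0.077, 0.997, 0.0]
force: [-1.2, -1.1, -0.3]
grip_width: -0.002
grip_force: 0.6
```

Contact came near tip y ≈ -43. I'll keep pushing at about 3 mm per row.

>>> step_arm --plan '[{"offset": [0,0.3,0],"rot": [0,0,0],"gripper": 0},{"offset": [0,0.6,0],"rot": [0,0,0],"gripper": 0},{"offset": [0,0.9,0],"rot": [0,0,0],"gripper": 0},{"offset": [0,1.2,0],"rot": [0,0,0],"gripper": 0},{"offset": [0,1.5,0],"rot": [0,0,0],"gripper": 0},{"offset": [0,1.8,0],"rot": [0,0,0],"gripper": 0}]'

```text
time_s: 4.45
eef_pos: [616.5, -75.6, 205.2]
ee_rot: [0.0, 0.077, 0.997, -0.001]
force: [-2.5, -7.4, 1.1]
grip_width: -0.0
grip_force: 3.5
```

>>> step_arm --plan '[{"offset": [0,0.3,0],"rot": [0,0,0],"gripper": 0},{"offset": [0,0.6,0],"rot": [0,0,0],"gripper": 0},{"offset": [0,0.9,0],"rot": [0,0,0],"gripper": 0},{"offset": [0,1.2,0],"rot": [0,0,0],"gripper": 0}]'

```text
time_s: 4.85
eef_pos: [618.2, -64.0, 205.1]
ee_rot: [0.0, 0.077, 0.997, -0.0]
force: [-1.1, -4.8, 1.3]
grip_width: 0.002
grip_force: 1.8
```

```bash
python3 w.py 60 17 132
```

```text
t 4.85 tip in ext 59.8 -6.6 132.1 grip 0.001738531664299885 F [-1.07 -4.8   1.29]
yaw tool y 81.16465274250636 tilt [-2.e-04 -9.e-04 -1.e+00]
offset cm [-0.02  2.36  0.01]
```

>>> step_arm --plan '[{"offset": [0,0.3,0],"rot": [0,0,0],"gripper": 0},{"offset": [0,0.6,0],"rot": [0,0,0],"gripper": 0},{"offset": [0,0.9,0],"rot": [0,0,0],"gripper": 0},{"offset": [0,1.2,0],"rot": [0,0,0],"gripper": 0},{"offset": [0,1.4,0],"rot": [0,0,0],"gripper": 0},{"offset": [0,1.4,0],"rot": [0,0,0],"gripper": 0}]'

```text
time_s: 5.45
eef_pos: [620.4, -49.4, 204.8]
ee_rot: [-0.0, 0.077, 0.997, 0.0]
force: [1.3, -0.7, -0.3]
grip_width: -0.001
grip_force: 0.0
```

>>> step_arm --plan '[{"offset": [0,0.2,0],"rot": [0,0,0],"gripper": 0},{"offset": [0,0.4,0],"rot": [0,0,0],"gripper": 0},{"offset": [0,0.4,0],"rot": [0,0,0],"gripper": 0}]'

```text
time_s: 5.75
eef_pos: [621.0, -45.6, 204.9]
ee_rot: [-0.0, 0.077, 0.997, 0.0]
force: [-0.3, -1.3, 0.2]
grip_width: 0.002
grip_force: 0.0
```

```bash
python3 w.py 60 -10 132
```

```text
t 5.75 tip in ext 59.7 12.0 131.9 grip 0.0022520191173289886 F [-0.31 -1.32  0.23]
yaw tool y 81.19333547142361 tilt [ 1.e-04  1.e-04 -1.e+00]
offset cm [-0.03 -2.2  -0.01]
```

The force fell away near tip y ≈ 5, so the lever has snapped on to its stop. I'll back off, rise and go above the start button, then check.

>>> step_arm --plan '[{"offset": [0,-1,0],"rot": [0,0,0],"gripper": 0},{"offset": [0,-1.5,-2],"rot": [0,0,0],"gripper": 0},{"offset": [0,-1.5,-5],"rot": [0,0,0],"gripper": 0},{"offset": [2,-4,-6],"rot": [0,0,0],"gripper": 0},{"offset": [5,-7,-6],"rot": [0,0,0],"gripper": 0},{"offset": [8,-10,-6],"rot": [0,0,0],"gripper": 0},{"offset": [11,-12.7,-6],"rot": [0,0,0],"gripper": 0},{"offset": [12.2,-13.7,-6],"rot": [0,0,0],"gripper": 0},{"offset": [12.2,-13.7,-6],"rot": [0,0,0],"gripper": 0},{"offset": [12.2,-13.7,-6],"rot": [0,0,0],"gripper": 0}]'

```text
time_s: 6.75
eef_pos: [479.7, -162.9, 265.1]
ee_rot: [0.0, 0.077, 0.997, -0.0]
force: [-1.1, -0.4, 0.5]
grip_width: 0.0
grip_force: 0.0
```

```bash
python3 w.py -62 -125 135; python3 - <<'E'
from h import *
t=cap('top'); c=cap('side'); f=lambda c,a,b,e,d:cv2.resize(c['color'][a:b,e:d,::-1],(500,500))
cv2.imwrite('pics/chk.png',cv2.resize(np.hstack([f(t,130,250,300,420),f(c,180,350,225,395)]),(800,400)))
W=cloud(c);Q=W[180:345,300:375].reshape(-1,3)
d=Q-[560.2,-48.3,0];X=d@[.988,-.153,0];Y=d@[.153,.988,0]
k=(abs(X-60)<14)&(abs(Y-15)<60)&(Q[:,2]>143)&(Q[:,2]<160); print(k.sum(),X[k].mean(),Y[k].mean(),Y[k].min(),Y[k].max())
W=np.load('side.npy')
m=np.abs(cloud(c)[...,2]-110)<6; r=np.zeros_like(m); r[180:345,250:365]=1; m&=r
print(cv2.minAreaRect(cloud(c)[m][:,:2].astype(np.float32)))
E
```

```text
t 6.75 tip in ext -62.0 -125.5 192.1 grip 0.00012597594357630171 F [-1.06 -0.36  0.5 ]
yaw tool y 81.13542276047401 tilt [-7.e-04 -1.e-04 -1.e+00]
offset cm [-0.    0.05  5.71]
88 59.26564308370453 31.570613321881822 25.57944698682552 40.51586203731088
((560.5263061523438, -50.0284423828125), (320.2841796875, 199.17738342285156), 80.80750274658203)
```

View pics/chk.png

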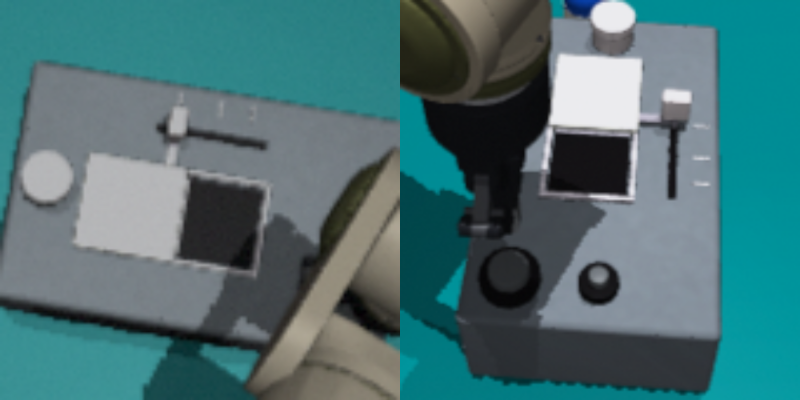

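The gate is open (dark opening in both views), the lever is at the far end of its slot (y ≈ +33 of 35), and the box hasn't moved. Pressing start.

>>> step_arm --plan '[{"offset": [0,0,2.5],"rot": [0,0,0],"gripper": 0},{"offset": [0,0,4.5],"rot": [0,0,0],"gripper": 0},{"offset": [0,0,5.7],"rot": [0,0,0],"gripper": 0},{"offset": [0,0,5.9],"rot": [0,0,0],"gripper": 0},{"offset": [0,0,6.1],"rot": [0,0,0],"gripper": 0},{"offset": [0,0,6.3],"rot": [0,0,0],"gripper": 0},{"offset": [0,0,6.3],"rot": [0,0,0],"gripper": 0}]'

```text
time_s: 7.55
eef_pos: [479.8, -162.5, 202.5]
ee_rot: [0.001, 0.077, 0.997, -0.0]
force: [1.1, 1.4, 1.5]
grip_width: 0.002
grip_force: 1.3
```

>>> step_arm --plan '[{"offset": [0,0,0.1],"rot": [0,0,0],"gripper": 0},{"offset": [0,0,0.2],"rot": [0,0,0],"gripper": 0},{"offset": [0,0,0.2],"rot": [0,0,0],"gripper": 0}]'

```text
time_s: 7.85
eef_pos: [479.8, -162.6, 200.2]
ee_rot: [0.001, 0.077, 0.997, -0.0]
force: [3.3, 1.9, 4.1]
grip_width: -0.002
grip_force: 1.9
```

>>> step_arm --plan '[{"offset": [0,0,0.1],"rot": [0,0,0],"gripper": 0},{"offset": [0,0,0.2],"rot": [0,0,0],"gripper": 0},{"offset": [0,0,0.2],"rot": [0,0,0],"gripper": 0}]'

```text
time_s: 8.15
eef_pos: [479.8, -162.6, 198.6]
ee_rot: [0.001, 0.077, 0.997, -0.0]
force: [2.1, 1.5, 8.6]
grip_width: 0.002
grip_force: 4.4
```

>>> step_arm --plan '[{"offset": [0,0,0.1],"rot": [0,0,0],"gripper": 0},{"offset": [0,0,0.2],"rot": [0,0,0],"gripper": 0},{"offset": [0,0,0.2],"rot": [0,0,0],"gripper": 0}]'

```text
time_s: 8.45
eef_pos: [479.9, -162.6, 198.2]
ee_rot: [0.001, 0.077, 0.997, -0.001]
force: [-4.5, 5.6, 25.9]
grip_width: -0.001
grip_force: 12.6
```

The button is at its stop: force rose to 26 N with the tip no longer advancing. I'll release, clear the area and check.

>>> step_arm --plan '[{"offset": [0,0,-0.5],"rot": [0,0,0],"gripper": 0},{"offset": [0,0,-2],"rot": [0,0,0],"gripper": 0},{"offset": [0,0,-5],"rot": [0,0,0],"gripper": 0},{"offset": [0,0,-9],"rot": [0,0,0],"gripper": 0},{"offset": [2,-4,-12],"rot": [0,0,0],"gripper": 0},{"offset": [4,-8,-13],"rot": [0,0,0],"gripper": 0},{"offset": [5,-12,-13],"rot": [0,0,0],"gripper": 0},{"offset": [5,-15,-13],"rot": [0,0,0],"gripper": 0},{"offset": [5,-15,-13],"rot": [0,0,0],"gripper": 0},{"offset": [5,-15,-13],"rot": [0,0,0],"gripper": 0}]'

```text
time_s: 9.45
eef_pos: [406.7, -303.2, 325.2]
ee_rot: [-0.001, 0.077, 0.997, 0.001]
force: [-0.4, -0.3, 0.2]
grip_width: 0.001
grip_force: 0.0
```

```bash
python3 w.py 0 0 0; python3 - <<'E'
from h import *
t=cap('top'); c=cap('side')
cv2.imwrite('pics/end.png',cv2.resize(np.hstack([t['color'][100:300,240:500],c['color'][150:350,200:460]])[...,::-1],(800,308)))
W=cloud(c); m=np.abs(W[...,2]-110)<6; r=np.zeros_like(m); r[180:345,250:365]=1; m&=r
print(cv2.minAreaRect(W[m][:,:2].astype(np.float32)))
for nm,(u,v) in dict(start=(271,294),reset=(310,297)).items(): print(nm,W[v,u].round(1))
E
```

```text
t 9.45 tip in ext -112.7 -275.3 252.2 grip 0.0007088965434944511 F [-0.38 -0.25  0.19]
yaw tool y 81.11996548072256 tilt [ 0.0017  0.001  -1.    ]
offset cm [-11.28  27.52  25.22]
((559.9478759765625, -49.18724060058594), (321.95465087890625, 199.66273498535156), 81.1673812866211)
start [ 479.5 -164.5  130.9]
reset [ 547.6 -176.   131.7]
```

View pics/end.png

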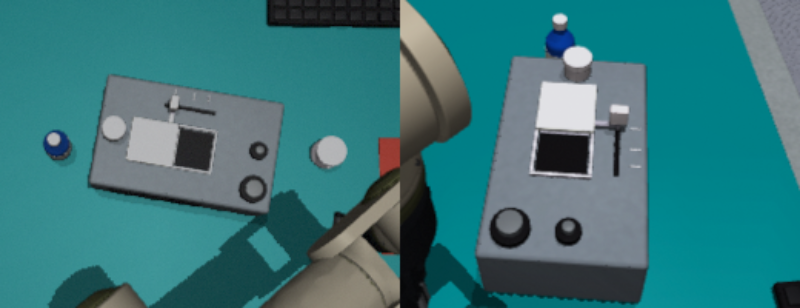

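The gate is open, both buttons are up, the box hasn't moved, the jar, spool and bottle look undisturbed, and the arm is clear.

```bash
python3 -c "
from rig import *
print(finish_job())"
```

```text
the job is handed in; nothing more can be done
None
```

I pushed the lever to its full-open stop, then pressed the start button down to its stop and let it go; the box showed no measurable movement, the reset button, jar, spool and bottle look undisturbed, and the job is handed in, with no verdict returned.

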